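# Comb brass pen tubes into a grooved gluing tray with its rake

### The arm

A 6-joint arm with a two-finger parallel gripper is mounted at the origin on a cart in front of the work surface, level with it; the furniture and walls round the work are solid. World frame = base frame: x ahead of the robot, y to its left, z up, the work surface at z = 0. Lengths are in m, angles in rad, forces in N, time in s.
With the tool pointing down it reaches from about 0.325 to 0.85 m from the base axis. Payload 4.4 kg.
Tool frame: the origin (TCP) lies at the very end of the fingers, on their centre line; the grasp point (between the pads) lies 19 mm behind it; z points along the fingers, y is the line along which they close (so a half turn about z gives the same grasp; the last joint's range is limited). The gripper opens to 94 mm and grips with 3 to 60 N. Pads are 16 mm wide; open, the fingers measure 119 mm over their backs; the gripper's body (75 mm by 177 mm) begins 78 mm behind the grasp point.
Start: joints at [-1.337, 0.207, 1.542, -0, 1.393, -0.15], TCP at [0.215, -0.533, 0.205] pointing down, gripper open.
Joint ranges: [-2.73, 2.73], [-0.86, 2.22], [0.23, 2.46], [-1.11, 4.25], [0.08, 2.63], [-2.82, 2.82]. Speed limits (rad/s): [2.79, 2.79, 3.14, 3.14, 3.14, 3.14].

### API

Orientations are given as [roll, pitch, yaw] about the fixed x, y, z axes, in that order (R = Rz(yaw) Ry(pitch) Rx(roll)).
In Python, from bench import * gives the robot as it stands. The module is installed in compiled form; this text tells all that it offers.
- The arm moves only by the tool play_rows, never from a script. Its arguments are lists of equal length, an entry for each row: "offset": the shift along the tool's x, y, z in mm, a list of three; "dr": the turn, a rotation vector about the tool's x, y, z in degrees, a list of three; "gripper": the opening, from 0 (shut) to 1 (fully open). In form: {"offset": [[x, y, z], ...], "dr": [[ax, ay, az], ...], "gripper": [gripper, ...]}. A call has 1 to 5 rows; each row is the pose to reach, as a shift and turn from the pose commanded when the call began, along the tool's axes at that moment; what a row does not reach only later rows make up. A row lasts 1/12 s, in which the tool goes at most 41.7 mm and 7.16 degrees, less where a joint would pass 70% of its speed; a pose out of reach is approached as far as the arm can. A call with a gripper value outside its range is refused whole. The fingers move at their own pace and stop on an object; "newtons" is the grip in N (left out, the last holds). Time passes only in rows, so rows that repeat a pose let the fingers close. It gives the time, the measured TCP pose, the force, the opening and the grip force at its end, in the units of the state.
- read_state(): the state, without advancing time (a new reading comes with each control period).
- grab_frame(name): name is "scene" or "top" or "wrist"; returns the picture (400x640x3 uint8, red, green, blue); there is no depth.
- calibration(name): a dict with "vertical_fov" (degrees; the focal length in pixels is half the picture's height over the tangent of half this angle, whatever the lens; pixels are square), "cx", "cy" (the principal point, pixels), "xyz" and "orientation" of the camera in the world. Camera axes: x right, y up, looking along -z (the intrinsics and any distortion apply to the point x, -y, -z); pixel columns grow to the right and rows downward; lengths in m; the calibration is good to about 2 mm. A picture is of the moment at which its call begins: read the wrist's pose just before it. calibration takes no time and is no camera call; for the wrist camera it gives the pose at the moment of the call.
- finish_job(): hands the job in; it is judged then, once.
The state is a dict: "t": time; "joint_pos": joint angles; "joint_velocities": joint speeds; "tau": joint torques, N m; "tcp_pos": TCP position; "ee_rot": TCP orientation; "contact_force": force on the tool from outside, world axes, zero at the start; "moment": the same for the moment, N m; "finger_gap": opening from 0.0 (shut) to 1.0 (fully open); "grip_force": force on a finger pad.
Only numpy, scipy, OpenCV 4.12 (cv2) and the standard library are available. Lean on these libraries where they do the work, as an engineer would, in place of code of your own. Each camera call takes 0.05 s, during which the arm holds its last target. There are 200 camera calls.

### The job

Take the wooden rake out of its well in the gluing tray, set its shoulders down on the tray's two rims behind the brass tubes, and comb it slowly to the far end with its shoulders kept pressed on both rims all the way by about half a kilo of force, so that every skewed tube turns and drops flat into a groove of its own; comb again if one is left. Then stand the rake back in its well with its shoulders resting on the rims. Touch the thin tubes only with the rake, never lean hard on them or the tray, and leave the things around alone.

Things in the scene. Friction and masses are not known exactly. Their poses are not given: they have to be found in the camera images.
- tray: grooved wooden tray, fixed, 96 x 250 x 31 mm; origin: centre of the underside; x along the grooves, y the combing direction. Rims 12 mm wide at x = +-42 mm, tops z = 31 mm. From -y: end wall, rake well, partition, flat deck y = -93 to -59 mm, 11 grooves across (16 mm apart, y = -52.5 to 107.5 mm), end wall at y = 117 mm. Deck and lands z = 18, floors 8 mm, but the wood is warped: over the grooves rims, lands and floors rise together in a bow of 2 to 3 mm.
- rake: wooden rake, loose, 0.13-0.2 kg; axes as the tray's when parked. Origin: middle of its four brass glides, at their soles, which slide on the rims. Bar above 94 x 20 x 16 mm; grip block 66 (x) x 20 (y) mm, z = 24 to 66: pinch it across y. Teeth 11.5 mm down, 10 mm thick in y, x = +-33: 1.5 mm above the lands when the glides are down; 1.5 mm higher they ride over tubes. Comb at 30 mm/s or less.
- well (a point): where the parked rake's origin belongs: middle of the rake well (16 mm wide in the tray's y, for the 10 mm teeth; 72 mm in x), at the height of the rim tops. The rake starts there within 1.5 mm.
- deck (a point): centre of the flat deck (34 mm wide in y, between the partition and the first groove), on its surface. Set the rake down over it, its teeth between the partition and the nearest tube.
- tube1: brass pen tube, a rod 9 mm thick, 60 mm long; origin at its centre, x along it. It starts askew on the lands across several grooves; seated flat in a groove its centre is 4.5 mm above the groove's floor, 10 mm lower than on the lands. The rake alone drags with 1 to 2 N; a tube that catches adds over 3 N and lifts it: ease back a centimetre, then comb on.
- tube2: brass pen tube, a rod 9 mm thick, 60 mm long; origin at its centre, x along it. It starts askew on the lands across several grooves; seated flat in a groove its centre is 4.5 mm above the groove's floor, 10 mm lower than on the lands. The rake alone drags with 1 to 2 N; a tube that catches adds over 3 N and lifts it: ease back a centimetre, then comb on.
- tube3: brass pen tube, a rod 9 mm thick, 60 mm long; origin at its centre, x along it. It starts askew on the lands across several grooves; seated flat in a groove its centre is 4.5 mm above the groove's floor, 10 mm lower than on the lands. The rake alone drags with 1 to 2 N; a tube that catches adds over 3 N and lifts it: ease back a centimetre, then comb on.
- glue_bottle: bystander: white glue bottle with red nozzle cap, 29 mm wide, 110 mm tall; origin at the centre of its underside
- faceplate: bystander: grey steel lathe faceplate, 80 mm wide, 36 mm tall; origin at the centre of its underside
- tape_measure: bystander: dark green tape measure, 34 x 76 mm, 65 mm tall; origin at the centre of its underside
Not all that is in view belongs to the job. Leave any pink look-alike of the rake alone.

How it is judged:
By the outcome, as a careful person would: the job done as asked, in the order asked, and still so for the second after the job is handed in, with the robot touching nothing.
It also fails if it takes over 72 s, if anything falls off the work surface, if the arm or the gripper's body presses on something with over 40 N, if the wrist force passes 120 N, or if a joint passes its speed limit or range.

## Working session

There is one attempt and no reset: what is moved stays moved. The work goes in short steps, Python scripts to look and compute and a tool call to move; the robot and the scene stay as the last step left them, time stands still between calls to the robot, and variables do not carry over. Pictures are saved under pics/ and viewed, at most 10 in all, crops included, and the job is handed in when it is done.

Besides the shell and the picture viewer there is one more tool, called after "Request:" as name(argument=value, ...) on one line, values as JSON. play_rows: Moves the arm, as the interface text tells. Its arguments: {"type":"object","properties":{"offset":{"type":"array"},"dr":{"type":"array"},"gripper":{"type":"array"},"newtons":{"type":"number"}},"required":["offset","dr","gripper"]}

```bash
mkdir -p pics; ls; python3 - <<'E'
from bench import *
import cv2,numpy as np
s=read_state();print({k:np.round(v,3) for k,v in s.items()})
for n in("scene","top"):
    c=calibration(n);print(n,c)
    cv2.imwrite(f"pics/{n}0.png",grab_frame(n)[:,:,::-1])
print(calibration("wrist"))
E
```

```text
pics
{'t': np.float64(0.0), 'joint_pos': array([-1.338,  0.207,  1.543, -0.   ,  1.393, -0.15 ]), 'joint_velocities': array([-0.002, -0.001, -0.001,  0.001, -0.001, -0.001]), 'tau': array([ 0.0000e+00, -3.7087e+01, -2.8141e+01,  7.0000e-02,  3.6000e-02,
       -0.0000e+00]), 'tcp_pos': array([ 0.215, -0.532,  0.204]), 'ee_rot': array([-3.139, -0.   ,  0.384]), 'contact_force': array([-0.534, -1.286,  0.678]), 'moment': array([-0.005,  0.014,  0.028]), 'grip_force': np.float64(0.0), 'finger_gap': np.float64(0.997)}
scene {'vertical_fov': 43.90061343177217, 'cx': 328.15963896863104, 'cy': 194.9956705489904, 'xyz': array([-0.14258118, -1.03494468,  0.76698167]), 'orientation': array([ 0.96668055, -0.01253316, -0.72147222])}
top {'vertical_fov': 45.60730485805129, 'cx': 315.8873752218257, 'cy': 209.4882801156595, 'xyz': array([ 0.37516786, -0.18153953,  1.12232765]), 'orientation': array([ 0.15598345, -0.06244276, -1.54798045])}
{'vertical_fov': 59.570611527214844, 'cx': 319.3228804412221, 'cy': 199.23581209605828, 'xyz': array([ 0.27831354, -0.50717715,  0.38382881]), 'orientation': array([-0.23807153,  0.00244973, -1.18707933])}
```

View pics/top0.png

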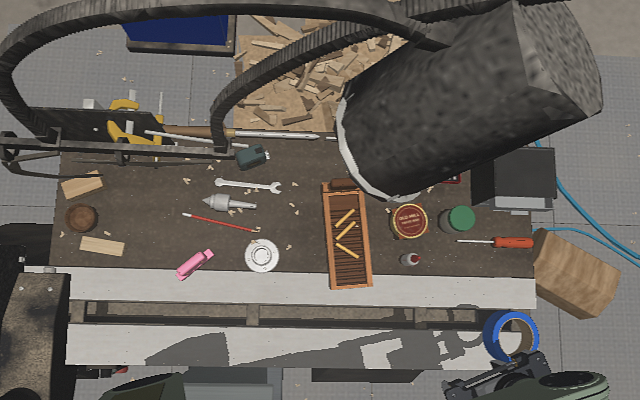

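View pics/scene0.png

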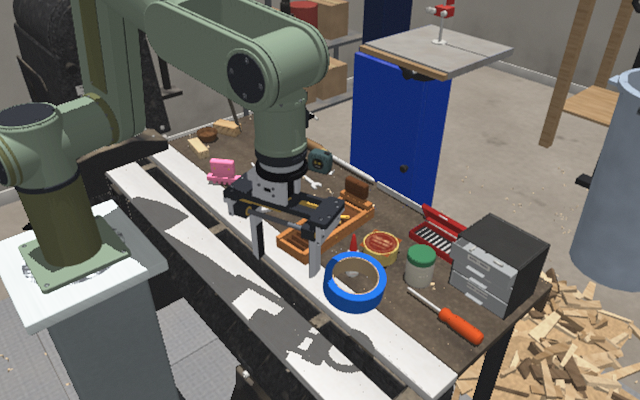

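```bash
cat > h.py <<'E'
from bench import *
import cv2,numpy as np
from scipy.spatial.transform import Rotation as R
def cam(n):
    c=calibration(n);f=200/np.tan(np.radians(c['vertical_fov'])/2)
    return c,f,R.from_euler('xyz',c['orientation']).as_matrix()
def ray(cm,u,v,z):
    c,f,M=cm
    d=M@np.array([(u-c['cx'])/f,-(v-c['cy'])/f,-1.])
    return c['xyz']+d*(z-c['xyz'][2])/d[2]
def proj(cm,P):
    c,f,M=cm
    q=M.T@(np.array(P)-c['xyz']);return np.array([c['cx']-f*q[0]/q[2],c['cy']+f*q[1]/q[2]])
E
python3 - <<'E'
from h import *
im=cv2.imread("pics/top0.png")
cv2.imwrite("pics/top_crop.png",cv2.resize(im[165:305,280:440],None,fx=4,fy=4,interpolation=cv2.INTER_CUBIC))
cm=cam("top")
for u,v in[(322,183),(330,289),(372,285),(366,183),(345,184),(261,255),(411,258),(252,157)]:print(u,v,ray(cm,u,v,.031).round(3))
print(proj(cm,read_state()['tcp_pos']))
E
```

```text
322 183 [ 0.612 -0.259  0.031]
330 289 [ 0.367 -0.282  0.031]
372 285 [ 0.378 -0.378  0.031]
366 183 [ 0.616 -0.363  0.031]
345 184 [ 0.612 -0.313  0.031]
261 255 [ 0.44  -0.123  0.031]
411 258 [ 0.442 -0.469  0.031]
252 157 [ 0.668 -0.093  0.031]
[468.69818419 374.15889037]
```

View pics/top_crop.png

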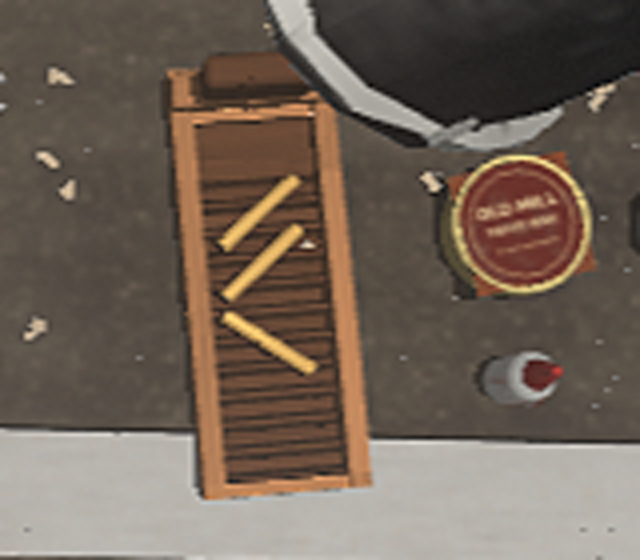

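```bash
python3 - <<'E'
from h import *
t=cam("top");s=cam("scene")
for z in (.1,.3,.5,.6,.7,.8,.9,1.0):
    for uv in((385,198),(480,80)):
        p=ray(t,*uv,z);print(z,p.round(3),proj(s,p).round())
print(s[2])
E
```

```text
0.1 [ 0.568 -0.394  0.1  ] [372. 199.]
0.1 [ 0.856 -0.618  0.1  ] [524. 196.]
0.3 [ 0.531 -0.352  0.3  ] [351. 120.]
0.3 [ 0.762 -0.532  0.3  ] [486. 118.]
0.5 [ 0.493 -0.311  0.5  ] [326.  23.]
0.5 [ 0.668 -0.447  0.5  ] [441.  22.]
0.6 [ 0.474 -0.29   0.6  ] [311. -35.]
0.6 [ 0.621 -0.404  0.6  ] [413. -34.]
0.7 [ 0.455 -0.269  0.7  ] [ 294. -100.]
0.7 [ 0.574 -0.362  0.7  ] [382. -99.]
0.8 [ 0.436 -0.249  0.8  ] [ 274. -174.]
0.8 [ 0.527 -0.319  0.8  ] [ 347. -173.]
0.9 [ 0.417 -0.228  0.9  ] [ 252. -259.]
0.9 [ 0.48  -0.276  0.9  ] [ 306. -258.]
1.0 [ 0.398 -0.207  1.   ] [ 226. -358.]
1.0 [ 0.433 -0.234  1.   ] [ 259. -357.]
[[ 0.75077518  0.36743707 -0.54893226]
 [-0.66043891  0.43331245 -0.61323794]
 [ 0.01253283  0.82294005  0.56798997]]
```

Request:
play_rows(offset=[[30,-3,0],[60,-6,0],[90,-9,0],[120,-12,0],[150,-15,0]], dr=[[0,0,-7],[0,0,-14],[0,0,-21],[0,0,-28],[0,0,-35]], gripper=[1,1,1,1,1])

```text
t: 0.52
tcp_pos: [0.3496, -0.462, 0.2048]
ee_rot: [-3.141, -0.001, 1.0]
contact_force: [0.2, -0.1, 0.7]
finger_gap: 0.999
grip_force: 0.0
```

Request:
play_rows(offset=[[30,16,0],[60,32,0],[90,49,5],[120,65,10],[150,82,15]], dr=[[0,0,-7],[0,0,-14],[0,0,-21],[0,0,-28],[0,0,-35]], gripper=[1,1,1,1,1])

```text
t: 0.93
tcp_pos: [0.5003, -0.3807, 0.1898]
ee_rot: [-3.141, -0.001, 1.612]
contact_force: [-0.3, -0.2, 0.3]
finger_gap: 0.997
grip_force: 0.0
```

Request:
play_rows(offset=[[0,0,0],[0,0,0],[0,0,0]], dr=[[0,0,-3.3],[0,0,-3.3],[0,0,-3.3]], gripper=[1,1,1])

```text
t: 1.18
tcp_pos: [0.499, -0.3815, 0.1897]
ee_rot: [-3.14, -0.001, 1.662]
contact_force: [-0.6, -1.0, -1.1]
finger_gap: 0.998
grip_force: 0.0
```

```bash
python3 - <<'E'
from h import *
import pickle
s=read_state();cm=cam("wrist");im=grab_frame("wrist")[:,:,::-1]
cv2.imwrite("pics/w1.png",im);pickle.dump((s,cm),open("w1.pkl","wb"))
print({k:np.round(s[k],4) for k in("t","tcp_pos","ee_rot","contact_force","joint_pos")})
E
```

```text
{'t': np.float64(1.1833), 'tcp_pos': array([ 0.499 , -0.3815,  0.1897]), 'ee_rot': array([-3.1403e+00, -8.0000e-04,  1.6623e+00]), 'contact_force': array([-0.5889, -1.0438, -1.0598]), 'joint_pos': array([-7.9010e-01,  3.3090e-01,  1.4187e+00, -5.0000e-04,  1.3934e+00,
       -8.8150e-01])}
```

View pics/w1.png

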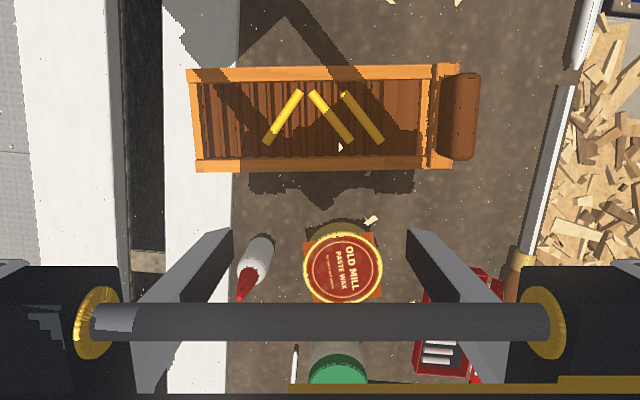

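```bash
python3 - <<'E'
from h import *
import pickle
s,cm=pickle.load(open("w1.pkl","rb"));im=cv2.imread("pics/w1.png")
hsv=cv2.cvtColor(im,cv2.COLOR_BGR2HSV)
for p in[(300,74),(300,167),(460,116),(450,130),(350,60),(192,120),(440,72)]:print(p,hsv[p[1],p[0]],im[p[1],p[0]])
m=(hsv[...,0]<16)&(hsv[...,1]>110)&(hsv[...,2]>60)
m[:50]=0;m[185:]=0;m[:,:180]=0;m[:,500:]=0
up=[];lo=[]
for u in range(205,425,4):
    r=np.where(m[:,u])[0]
    up.append(ray(cm,u,r.min()-.5,.033)[:2]);lo.append(ray(cm,u,r.max()+.5,.033)[:2])
def fit(P):
    P=np.array(P);k=np.polyfit(P[:,0],P[:,1],1)
    for _ in range(3):
        e=P[:,1]-np.polyval(k,P[:,0]);ok=abs(e)<2*e.std()+1e-5;k=np.polyfit(P[ok,0],P[ok,1],1)
    print(k,"ang",np.degrees(np.arctan(k[0])),"std mm",e[ok].std()*1e3,ok.sum());return k
a=fit(up);b=fit(lo)
mid=(a+b)/2;print("width",(a-b)[1]+(a-b)[0]*.49,"mid y at .49",np.polyval(mid,.49))
# left end (far end wall) col and rake extents
for v in range(80,165,12):
    c=np.where(m[v])[0];print(v,c.min(),c.max(),ray(cm,c.min()-.5,v,.031)[:2].round(4),ray(cm,c.max(),v,.031)[:2].round(4))
# rake block mask: darker brown right of 435
for v in (70,80,90,100,110,120,130,140,150,158):
    print(v,[tuple(hsv[v,u]) for u in (428,434,440,446,452,470,478,482)])
E
```

```text
(300, 74) [ 15 173 225] [ 72 147 225]
(300, 167) [ 12 159 128] [ 48  81 128]
(460, 116) [ 14 167 134] [ 46  86 134]
(450, 130) [ 17 185  69] [19 47 69]
(350, 60) [11 72 99] [71 81 99]
(192, 120) [ 15 147 235] [100 166 235]
(440, 72) [ 15 170 234] [ 78 155 234]
[ 0.11012436 -0.32411318] ang 6.284338636508055 std mm 0.47024354096922183 53
[ 0.10113608 -0.41653525] ang 5.775034158531381 std mm 1.2875482495277895 51
width 0.09682632209870783 mid y at .49 -0.318565405775768
80 195 480 [ 0.3753 -0.2932] [ 0.6368 -0.2693]
92 194 479 [ 0.3745 -0.3039] [ 0.638  -0.2798]
104 198 478 [ 0.3783 -0.3144] [ 0.6392 -0.2905]
116 195 477 [ 0.3756 -0.3256] [ 0.6404 -0.3013]
128 194 476 [ 0.3747 -0.3368] [ 0.6416 -0.3123]
140 194 475 [ 0.3748 -0.3481] [ 0.6429 -0.3235]
152 196 474 [ 0.3768 -0.3594] [ 0.6441 -0.3349]
164 195 452 [ 0.3759 -0.3711] [ 0.6251 -0.3483]
70 [(np.uint8(15), np.uint8(170), np.uint8(234)), (np.uint8(14), np.uint8(152), np.uint8(111)), (np.uint8(15), np.uint8(169), np.uint8(235)), (np.uint8(16), np.uint8(179), np.uint8(231)), (np.uint8(15), np.uint8(170), np.uint8(229)), (np.uint8(
[... 2738 characters left out ...]
uint8(101)), (np.uint8(14), np.uint8(168), np.uint8(147)), (np.uint8(13), np.uint8(169), np.uint8(68)), (np.uint8(10), np.uint8(136), np.uint8(77)), (np.uint8(14), np.uint8(168), np.uint8(105)), (np.uint8(13), np.uint8(167), np.uint8(134)), (np.uint8(16), np.uint8(78), np.uint8(121)), (np.uint8(13), np.uint8(75), np.uint8(130))]
158 [(np.uint8(13), np.uint8(166), np.uint8(100)), (np.uint8(14), np.uint8(170), np.uint8(228)), (np.uint8(14), np.uint8(167), np.uint8(232)), (np.uint8(14), np.uint8(172), np.uint8(249)), (np.uint8(12), np.uint8(152), np.uint8(87)), (np.uint8(12), np.uint8(141), np.uint8(110)), (np.uint8(15), np.uint8(73), np.uint8(125)), (np.uint8(16), np.uint8(76), np.uint8(124))]
```

```bash
python3 - <<'E'
from h import *
import pickle
s,cm=pickle.load(open("w1.pkl","rb"));im=cv2.imread("pics/w1.png")
S=cv2.cvtColor(cv2.GaussianBlur(im,(3,3),0),cv2.COLOR_BGR2HSV)[...,1].astype(float)
def cross(p,th=120): # first index crossing above th, subpixel
    i=np.argmax(p>th);return i-1+(th-p[i-1])/(p[i]-p[i-1])
def line(P,ax):
    P=np.array(P);x,y=(P[:,0],P[:,1]) if ax==0 else (P[:,1],P[:,0])
    ok=np.ones(len(x),bool)
    for _ in range(5):
        k=np.polyfit(x[ok],y[ok],1);e=y-np.polyval(k,x);ok=abs(e)<max(2*np.median(abs(e)),3e-4)
    print(k.round(4),"ang",np.degrees(np.arctan(k[0])).round(2),"std",(e[ok].std()*1e3).round(2),ok.sum(),len(x));return k
U=range(205,425,3)
a=line([ray(cm,u,50+cross(S[50:100,u]),.033)[:2] for u in U],0)
b=line([ray(cm,u,190-cross(S[140:191,u][::-1]),.033)[:2] for u in U],0)
e=line([ray(cm,175+cross(S[v,175:220]),v,.031)[:2] for v in range(78,164,2)],1)
r=line([ray(cm,500-cross(S[v,440:501][::-1]),v,.097)[:2] for v in range(84,150,2)],1)
for x in(.38,.49,.6):print(x,np.polyval(a,x),np.polyval(b,x),(np.polyval(a,x)+np.polyval(b,x))/2,np.polyval(a,x)-np.polyval(b,x))
# rake block x extents in image at col 465
c=S[:,466];t=50+cross(c[50:110]);bt=190-cross(c[110:191][::-1]);print(t,bt,ray(cm,466,t,.097),ray(cm,466,bt,.097))
E
```

```text
[ 0.1058 -0.3217] ang 6.04 std 0.11 59 74
[ 0.1095 -0.421 ] ang 6.25 std 0.14 52 74
[-0.1092  0.3373] ang -6.23 std 0.07 38 43
[-0.1015  0.581 ] ang -5.8 std 0.05 33 33
0.38 -0.28154918272260643 -0.37940406957623135 -0.33047662614941886 0.09785488685362492
0.49 -0.269915675641769 -0.367354019644124 -0.3186348476429465 0.09743834400235502
0.6 -0.25828216856093156 -0.3553039697120167 -0.30679306913647414 0.09702180115108516
72.46153846153845 159.5142857142857 [ 0.59738853 -0.27370089  0.097     ] [ 0.60954745 -0.33703907  0.097     ]
```

Request:
play_rows(offset=[[16,28,10],[33,56,25],[50,85,40],[66,111,55],[66,111,65]], dr=[[0,0,-0.9],[0,0,-0.9],[0,0,-0.9],[0,0,-0.9],[0,0,-0.9]], gripper=[1,1,1,1,1])

```text
t: 1.65
tcp_pos: [0.6061, -0.303, 0.124]
ee_rot: [3.14, -0.002, 1.68]
contact_force: [-0.3, -0.2, 0.3]
finger_gap: 0.998
grip_force: 0.0
```

Request:
play_rows(offset=[[0,0,0],[0,0,0]], dr=[[0,0,0],[0,0,0]], gripper=[1,1])

```text
t: 1.82
tcp_pos: [0.6021, -0.3069, 0.1247]
ee_rot: [-3.14, -0.001, 1.677]
contact_force: [0.1, 0.9, 0.2]
finger_gap: 0.999
grip_force: 0.0
```

```bash
python3 - <<'E'
from h import *
import pickle
s=read_state();cm=cam("wrist");im=grab_frame("wrist")[:,:,::-1]
cv2.imwrite("pics/w2.png",im);pickle.dump((s,cm),open("w2.pkl","wb"))
print({k:np.round(s[k],4) for k in("t","tcp_pos","ee_rot","contact_force","moment","joint_pos")})
t=np.array([.604,-.306,0])
for z in(.031,.097):
  print(proj(cm,t+[0,0,z]), [proj(cm,t+np.array([-.1071*a+.9942*b,.9942*a+.1071*b,z])).round(1) for a in(-.033,.033) for b in(-.01,.01)])
E
```

```text
{'t': np.float64(1.8167), 'tcp_pos': array([ 0.6021, -0.3069,  0.1247]), 'ee_rot': array([-3.1395e+00, -7.0000e-04,  1.6770e+00]), 'contact_force': array([0.1324, 0.9108, 0.2448]), 'moment': array([-0.0414, -0.0438, -0.0052]), 'joint_pos': array([-5.9880e-01,  4.8490e-01,  1.3444e+00, -9.0000e-04,  1.3143e+00,
       -7.0480e-01])}
[322.1265605  200.91214987] [array([310. , 239.6]), array([334.2, 239.6]), array([309.4, 160. ]), array([334.9, 160. ])]
[322.74588643 226.37782531] [array([307.2, 275.3]), array([338.2, 275.2]), array([306.1, 173.9]), array([339.5, 173.9])]
```

View pics/w2.png

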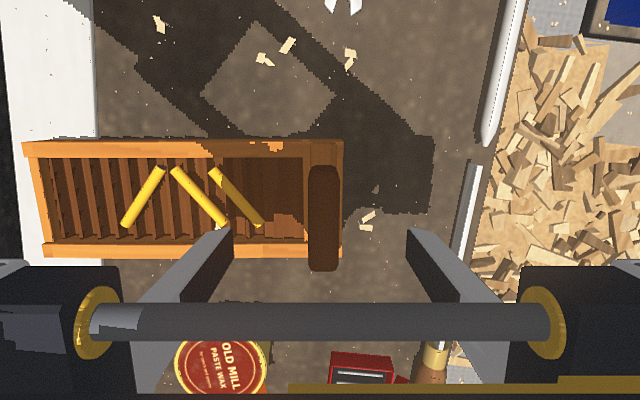

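Request:
play_rows(offset=[[0,1.5,25],[0,1.5,50],[0,1.5,64],[0,1.5,64],[0,1.5,64]], dr=[[0,0,0],[0,0,0],[0,0,0],[0,0,0],[0,0,0]], gripper=[1,1,1,0.6,0.35], newtons=15)

```text
t: 2.28
tcp_pos: [0.6042, -0.3067, 0.0614]
ee_rot: [-3.141, -0.001, 1.677]
contact_force: [-1.2, 0.1, 0.1]
finger_gap: 0.896
grip_force: 0.0
```

Request:
play_rows(offset=[[0,0,0],[0,0,0],[0,0,0],[0,0,0],[0,0,0]], dr=[[0,0,0],[0,0,0],[0,0,0],[0,0,0],[0,0,0]], gripper=[0.28,0.22,0.15,0.1,0.1])

```text
t: 2.7
tcp_pos: [0.6057, -0.3061, 0.0624]
ee_rot: [3.141, 0.001, 1.679]
contact_force: [-0.8, 0.8, -0.2]
finger_gap: 0.539
grip_force: 0.0
```

Request:
play_rows(offset=[[0,0,0],[0,0,0],[0,0,0],[0,0,0],[0,0,0]], dr=[[0,0,0],[0,0,0],[0,0,0],[0,0,0],[0,0,0]], gripper=[0.1,0.1,0.1,0.1,0.1])

```text
t: 3.12
tcp_pos: [0.6051, -0.3058, 0.0613]
ee_rot: [-3.141, -0.0, 1.679]
contact_force: [-1.1, 0.4, -0.5]
finger_gap: 0.215
grip_force: 15.0
```

Request:
play_rows(offset=[[0,0,0],[0,0,0],[0,0,0],[0,0,0]], dr=[[0,0,0],[0,0,0],[0,0,0],[0,0,0]], gripper=[0.1,0.1,0.1,0.1])

```text
t: 3.45
tcp_pos: [0.6051, -0.3058, 0.0614]
ee_rot: [-3.141, -0.0, 1.679]
contact_force: [-0.1, -0.9, 0.8]
finger_gap: 0.212
grip_force: 15.0
```

Request:
play_rows(offset=[[0,0,0],[0,0,0],[0,0,-6],[0,0,-14],[0,0,-22]], dr=[[0,0,0],[0,0,0],[0,0,0],[0,0,0],[0,0,0]], gripper=[0.1,0.1,0.1,0.1,0.1], newtons=40)

```text
t: 3.87
tcp_pos: [0.6051, -0.3058, 0.0839]
ee_rot: [-3.141, -0.0, 1.679]
contact_force: [-0.1, -0.7, -1.5]
finger_gap: 0.209
grip_force: 40.0
```

Request:
play_rows(offset=[[0,0,0],[0,0,0],[0,0,0]], dr=[[0,0,0],[0,0,0],[0,0,0]], gripper=[0.1,0.1,0.1])

```text
t: 4.12
tcp_pos: [0.6053, -0.3059, 0.0838]
ee_rot: [3.141, 0.0, 1.679]
contact_force: [0.2, 0.2, -2.2]
finger_gap: 0.211
grip_force: 40.0
```

```bash
python3 - <<'E'
from h import *
import pickle
s=read_state();cm=cam("wrist");im=grab_frame("wrist")[:,:,::-1]
cv2.imwrite("pics/w3.png",im);pickle.dump((s,cm),open("w3.pkl","wb"))
print({k:np.round(s[k],4) for k in("t","tcp_pos","ee_rot","contact_force","moment","grip_force","finger_gap")})
E
```

```text
{'t': np.float64(4.1167), 'tcp_pos': array([ 0.6053, -0.3059,  0.0838]), 'ee_rot': array([3.1413e+00, 3.0000e-04, 1.6788e+00]), 'contact_force': array([ 0.1697,  0.2232, -2.1655]), 'moment': array([-0.0153, -0.0861, -0.015 ]), 'grip_force': np.float64(39.999), 'finger_gap': np.float64(0.2112)}
```

View pics/w3.png

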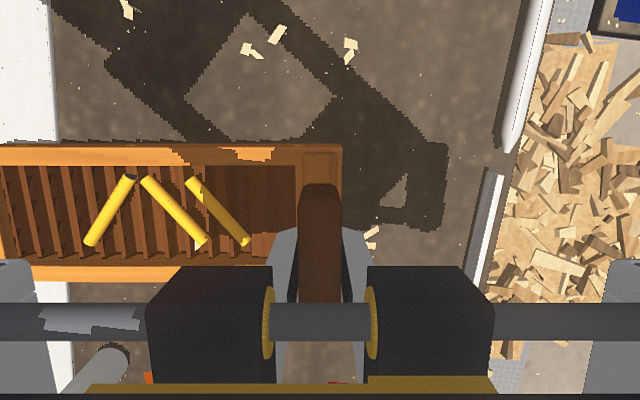

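```bash
python3 - <<'E'
from h import *
import pickle
s,cm=pickle.load(open("w3.pkl","rb"))
th=np.radians(6.17);ty=-np.array([np.cos(th),np.sin(th)]);tx=np.array([-np.sin(th),np.cos(th)])
w=s['tcp_pos'][:2]
def T(u,v,z):
    d=ray(cm,u,v,z)[:2]-w;return (d@tx*1e3).round(1),(d@ty*1e3-109).round(1)
for p in[(251,243,.024),(247,246,.022),(190,178,.024),(208,245,.024),(88,245,.024)]:print(p,T(*p))
for p in[(275,200,.018),(296,200,.031),(303,165,.031),(296,165,.031)]:print(p,T(*p))
im=cv2.imread("pics/w3.png");S=cv2.cvtColor(cv2.GaussianBlur(im,(3,3),0),cv2.COLOR_BGR2HSV)[...,1]
for v in (185,200,215):print(S[v,200:300:3], im[v,200:300:3,2])
E
```

```text
(251, 243, 0.024) (np.float64(-22.5), np.float64(-59.3))
(247, 246, 0.022) (np.float64(-25.6), np.float64(-55.8))
(190, 178, 0.024) (np.float64(25.4), np.float64(-19.2))
(208, 245, 0.024) (np.float64(-24.0), np.float64(-28.0))
(88, 245, 0.024) (np.float64(-24.0), np.float64(59.3))
(275, 200, 0.018) (np.float64(8.2), np.float64(-76.9))
(296, 200, 0.031) (np.float64(11.4), np.float64(-93.0))
(303, 165, 0.031) (np.float64(35.5), np.float64(-98.0))
(296, 165, 0.031) (np.float64(35.5), np.float64(-93.3))
[188 175 163 160 157 162 155 164 162 157 161 159 153 163 159 159 158 158
 156 162 148 160 149 156 152 153 154 156 159 154 149 156 169 162] [239 116  77  70  74  80  82  81  82  77  63  69  71  75  75  72  73  82
  76  77  73  73  75  73  75  76  75  72  74  77  78  73 126 121]
[187 187 189 187 188 187 164 167 159 159 152 163 160 160 155 150 154 160
 152 159 154 159 151 166 152 159 153 151 146 144 151 152 163 156] [255 138 157 161 153 146  77  80  83  74  75  69  71  72  74  73  75  73
  81  76  74  75  80  72  73  74  77  78  76  79  76  77 126  67]
[163 164 171 159 171 185 185 188 187 187 177 154 160 157 156 158 162 159
 162 152 152 151 155 141 150 146 148 153 152 151 153 147 158 143] [ 76 143 154  69  67 161 156 159 153 143 121  67  71  70  75  73  72  72
  79  79  75  78  75  74  79  78  76  75  78  76  72  71 124  68]
```

Request:
play_rows(offset=[[0,-11,0],[0,-22,0],[0,-32,0],[0,-32,7],[0,-32,14]], dr=[[0,0,0],[0,0,0],[0,0,0],[0,0,0],[0,0,0]], gripper=[0.1,0.1,0.1,0.1,0.1])

```text
t: 4.58
tcp_pos: [0.5734, -0.3096, 0.0693]
ee_rot: [3.141, 0.0, 1.678]
contact_force: [-0.3, -0.1, -0.7]
finger_gap: 0.209
grip_force: 40.0
```

Request:
play_rows(offset=[[0,0,2],[0,0,4],[0,0,6],[0,0,6],[0,0,6]], dr=[[0,0,0],[0,0,0],[0,0,0],[0,0,0],[0,0,0]], gripper=[0.1,0.1,0.1,0.1,0.1])

```text
t: 5.0
tcp_pos: [0.5736, -0.3092, 0.0633]
ee_rot: [-3.142, -0.0, 1.679]
contact_force: [0.0, -0.3, -0.8]
finger_gap: 0.211
grip_force: 40.0
```

Request:
play_rows(offset=[[0,0,1],[0,0,2],[0,0,2],[0,0,2]], dr=[[0,0,0],[0,0,0],[0,0,0],[0,0,0]], gripper=[0.1,0.1,0.1,0.1])

```text
t: 5.33
tcp_pos: [0.5734, -0.3093, 0.0615]
ee_rot: [3.141, 0.0, 1.679]
contact_force: [1.0, 0.0, -1.5]
finger_gap: 0.21
grip_force: 40.0
```

Request:
play_rows(offset=[[0,0,0.5],[0,0,0.5],[0,0,0.5]], dr=[[0,0,0],[0,0,0],[0,0,0]], gripper=[0.1,0.1,0.1])

```text
t: 5.58
tcp_pos: [0.5735, -0.3094, 0.0613]
ee_rot: [3.141, 0.0, 1.679]
contact_force: [-0.5, 0.7, 0.9]
finger_gap: 0.209
grip_force: 40.0
```

Request:
play_rows(offset=[[0,0,0.5],[0,0,0.5],[0,0,0.5]], dr=[[0,0,0],[0,0,0],[0,0,0]], gripper=[0.1,0.1,0.1])

```text
t: 5.83
tcp_pos: [0.5735, -0.3094, 0.0612]
ee_rot: [3.141, 0.0, 1.679]
contact_force: [-1.2, 1.7, 3.7]
finger_gap: 0.209
grip_force: 40.0
```

Request:
play_rows(offset=[[0,-1.8,0.2],[0,-4,0.2],[0,-6.2,0.2],[0,-8.4,0.2],[0,-10.6,0.2]], dr=[[0,0,0],[0,0,0],[0,0,0],[0,0,0],[0,0,0]], gripper=[0.1,0.1,0.1,0.1,0.1])

```text
t: 6.25
tcp_pos: [0.5638, -0.3111, 0.0612]
ee_rot: [3.139, 0.002, 1.679]
contact_force: [2.8, 0.1, 5.1]
finger_gap: 0.211
grip_force: 40.0
```

Request:
play_rows(offset=[[0,-2.2,0.1],[0,-4.4,0.1],[0,-6.6,0.0],[0,-8.8,-0.1],[0,-11,-0.2]], dr=[[0,0,0],[0,0,0],[0,0,0],[0,0,0],[0,0,0]], gripper=[0.1,0.1,0.1,0.1,0.1])

```text
t: 6.67
tcp_pos: [0.553, -0.3123, 0.0615]
ee_rot: [3.139, 0.002, 1.679]
contact_force: [3.5, 0.4, 5.5]
finger_gap: 0.21
grip_force: 40.0
```

Request:
play_rows(offset=[[0,-2.2,-0.1],[0,-4.4,-0.2],[0,-6.6,-0.3],[0,-8.8,-0.4],[0,-11,-0.5]], dr=[[0,0,0],[0,0,0],[0,0,0],[0,0,0],[0,0,0]], gripper=[0.1,0.1,0.1,0.1,0.1])

```text
t: 7.08
tcp_pos: [0.5421, -0.3135, 0.062]
ee_rot: [3.139, 0.002, 1.679]
contact_force: [3.3, 0.2, 5.8]
finger_gap: 0.208
grip_force: 40.0
```

Request:
play_rows(offset=[[0,-2.2,-0.2],[0,-4.4,-0.35],[0,-6.6,-0.5],[0,-8.8,-0.6],[0,-11,-0.7]], dr=[[0,0,0],[0,0,0],[0,0,0],[0,0,0],[0,0,0]], gripper=[0.1,0.1,0.1,0.1,0.1])

```text
t: 7.5
tcp_pos: [0.5308, -0.3145, 0.0624]
ee_rot: [3.139, 0.001, 1.679]
contact_force: [3.4, 0.8, 4.6]
finger_gap: 0.209
grip_force: 40.0
```

Request:
play_rows(offset=[[0,-2.2,-0.1],[0,-4.4,-0.2],[0,-6.6,-0.3],[0,-8.8,-0.35],[0,-11,-0.4]], dr=[[0,0,0],[0,0,0],[0,0,0],[0,0,0],[0,0,0]], gripper=[0.1,0.1,0.1,0.1,0.1])

```text
t: 7.92
tcp_pos: [0.5198, -0.3156, 0.0628]
ee_rot: [3.14, 0.001, 1.679]
contact_force: [3.8, 0.3, 5.6]
finger_gap: 0.211
grip_force: 40.0
```

Request:
play_rows(offset=[[0,-2.2,-0.1],[0,-4.4,-0.2],[0,-6.6,-0.3],[0,-8.8,-0.4],[0,-11,-0.45]], dr=[[0,0,0],[0,0,0],[0,0,0],[0,0,0],[0,0,0]], gripper=[0.1,0.1,0.1,0.1,0.1])

```text
t: 8.33
tcp_pos: [0.5087, -0.3167, 0.0631]
ee_rot: [3.14, 0.001, 1.679]
contact_force: [3.4, 0.9, 6.1]
finger_gap: 0.212
grip_force: 40.0
```

Request:
play_rows(offset=[[0,-2.2,-0.15],[0,-4.4,-0.25],[0,-6.6,-0.3],[0,-8.8,-0.35],[0,-11,-0.4]], dr=[[0,0,0],[0,0,0],[0,0,0],[0,0,0],[0,0,0]], gripper=[0.1,0.1,0.1,0.1,0.1])

```text
t: 8.75
tcp_pos: [0.4974, -0.3178, 0.0633]
ee_rot: [3.141, 0.001, 1.679]
contact_force: [2.3, 0.2, 5.6]
finger_gap: 0.212
grip_force: 40.0
```

Request:
play_rows(offset=[[0,-2.2,-0.1],[0,-4.4,-0.15],[0,-6.6,-0.2],[0,-8.8,-0.2],[0,-11,-0.2]], dr=[[0,0,0],[0,0,0],[0,0,0],[0,0,0],[0,0,0]], gripper=[0.1,0.1,0.1,0.1,0.1])

```text
t: 9.17
tcp_pos: [0.4864, -0.319, 0.0634]
ee_rot: [3.141, 0.0, 1.679]
contact_force: [3.4, 0.2, 5.2]
finger_gap: 0.209
grip_force: 40.0
```

Request:
play_rows(offset=[[0,-2.2,0],[0,-4.4,0],[0,-6.6,-0.05],[0,-8.8,-0.05],[0,-11,-0.05]], dr=[[0,0,0],[0,0,0],[0,0,0],[0,0,0],[0,0,0]], gripper=[0.1,0.1,0.1,0.1,0.1])

```text
t: 9.58
tcp_pos: [0.4756, -0.3202, 0.0636]
ee_rot: [3.141, 0.001, 1.679]
contact_force: [3.4, -0.5, 6.3]
finger_gap: 0.208
grip_force: 40.0
```

Request:
play_rows(offset=[[0,-2.2,-0.1],[0,-4.4,-0.1],[0,-6.6,-0.1],[0,-8.8,-0.1],[0,-11,-0.1]], dr=[[0,0,0],[0,0,0],[0,0,0],[0,0,0],[0,0,0]], gripper=[0.1,0.1,0.1,0.1,0.1])

```text
t: 10.0
tcp_pos: [0.4645, -0.3213, 0.0635]
ee_rot: [3.141, 0.0, 1.679]
contact_force: [3.4, 0.1, 6.2]
finger_gap: 0.206
grip_force: 40.0
```

Request:
play_rows(offset=[[0,-2.2,-0.05],[0,-4.4,-0.05],[0,-6.6,0],[0,-8.8,0],[0,-11,0.05]], dr=[[0,0,0],[0,0,0],[0,0,0],[0,0,0],[0,0,0]], gripper=[0.1,0.1,0.1,0.1,0.1])

```text
t: 10.42
tcp_pos: [0.4536, -0.3225, 0.0635]
ee_rot: [3.141, 0.0, 1.679]
contact_force: [3.6, -0.4, 6.8]
finger_gap: 0.211
grip_force: 40.0
```

Request:
play_rows(offset=[[0,-2.2,-0.15],[0,-4.4,-0.15],[0,-6.6,-0.1],[0,-8.8,-0.05],[0,-11,0]], dr=[[0,0,0],[0,0,0],[0,0,0],[0,0,0],[0,0,0]], gripper=[0.1,0.1,0.1,0.1,0.1])

```text
t: 10.83
tcp_pos: [0.4425, -0.3236, 0.0634]
ee_rot: [3.141, 0.0, 1.679]
contact_force: [2.8, -0.3, 5.1]
finger_gap: 0.211
grip_force: 40.0
```

Request:
play_rows(offset=[[0,-2.2,0.05],[0,-4.4,0.1],[0,-6.6,0.15],[0,-8.8,0.2],[0,-11,0.25]], dr=[[0,0,0],[0,0,0],[0,0,0],[0,0,0],[0,0,0]], gripper=[0.1,0.1,0.1,0.1,0.1])

```text
t: 11.25
tcp_pos: [0.4317, -0.3248, 0.0632]
ee_rot: [3.141, 0.0, 1.679]
contact_force: [3.0, 0.9, 6.4]
finger_gap: 0.21
grip_force: 40.0
```

Request:
play_rows(offset=[[0,-2.2,0],[0,-4.4,0.05],[0,-6.6,0.1],[0,-8.8,0.2],[0,-11,0.3]], dr=[[0,0,0],[0,0,0],[0,0,0],[0,0,0],[0,0,0]], gripper=[0.1,0.1,0.1,0.1,0.1])

```text
t: 11.67
tcp_pos: [0.4208, -0.326, 0.0629]
ee_rot: [3.141, 0.0, 1.679]
contact_force: [2.6, 1.4, 6.4]
finger_gap: 0.209
grip_force: 40.0
```

Request:
play_rows(offset=[[0,-2.2,0.0],[0,-4.4,0.1],[0,-6.6,0.15],[0,-8.8,0.25],[0,-11,0.35]], dr=[[0,0,0],[0,0,0],[0,0,0],[0,0,0],[0,0,0]], gripper=[0.1,0.1,0.1,0.1,0.1])

```text
t: 12.08
tcp_pos: [0.4099, -0.3271, 0.0626]
ee_rot: [3.141, 0.0, 1.679]
contact_force: [3.3, 0.1, 5.7]
finger_gap: 0.212
grip_force: 40.0
```

Request:
play_rows(offset=[[0,-2.2,0.1],[0,-4.4,0.2],[0,-6.6,0.3],[0,-8.8,0.4],[0,-11,0.5]], dr=[[0,0,0],[0,0,0],[0,0,0],[0,0,0],[0,0,0]], gripper=[0.1,0.1,0.1,0.1,0.1])

```text
t: 12.5
tcp_pos: [0.3991, -0.3284, 0.0622]
ee_rot: [3.14, 0.0, 1.679]
contact_force: [3.8, 0.2, 6.3]
finger_gap: 0.213
grip_force: 40.0
```

Request:
play_rows(offset=[[0,-2.2,0.1],[0,-4.4,0.2],[0,-6.6,0.3],[0,-8.6,0.4],[0,-9.4,0.4]], dr=[[0,0,0],[0,0,0],[0,0,0],[0,0,0],[0,0,0]], gripper=[0.1,0.1,0.1,0.1,0.1])

```text
t: 12.92
tcp_pos: [0.3894, -0.3294, 0.0617]
ee_rot: [3.141, 0.0, 1.679]
contact_force: [3.2, 0.7, 7.6]
finger_gap: 0.211
grip_force: 40.0
```

Request:
play_rows(offset=[[0,0,-3],[0,0,-15],[0,0,-35],[0,10,-55],[0,35,-60]], dr=[[0,0,0],[0,0,0],[0,0,0],[0,0,0],[0,0,0]], gripper=[0.1,0.1,0.1,0.1,0.1])

```text
t: 13.33
tcp_pos: [0.4213, -0.3255, 0.1218]
ee_rot: [-3.137, -0.001, 1.676]
contact_force: [0.5, -1.1, -1.7]
finger_gap: 0.214
grip_force: 40.0
```

Request:
play_rows(offset=[[0,35,0],[0,70,0],[0,105,0],[0,140,0],[0,165,0]], dr=[[0,0,0],[0,0,0],[0,0,0],[0,0,0],[0,0,0]], gripper=[0.1,0.1,0.1,0.1,0.1])

```text
t: 13.75
tcp_pos: [0.5879, -0.3059, 0.1183]
ee_rot: [-3.136, -0.004, 1.68]
contact_force: [-0.4, -0.2, -2.4]
finger_gap: 0.216
grip_force: 40.0
```

Request:
play_rows(offset=[[0,10,0],[0,16,0],[0,16,0],[0,16,0]], dr=[[0,0,0],[0,0,0],[0,0,0],[0,0,0]], gripper=[0.1,0.1,0.1,0.1])

```text
t: 14.08
tcp_pos: [0.602, -0.3058, 0.12]
ee_rot: [-3.138, -0.002, 1.678]
contact_force: [-0.5, -0.1, -1.8]
finger_gap: 0.215
grip_force: 40.0
```

```bash
python3 - <<'E'
from h import *
import pickle
s=read_state();cm=cam("wrist");im=grab_frame("wrist")[:,:,::-1]
cv2.imwrite("pics/w4.png",im);pickle.dump((s,cm),open("w4.pkl","wb"))
print({k:np.round(s[k],4) for k in("t","tcp_pos","ee_rot","contact_force","moment","grip_force","finger_gap")})
E
```

```text
{'t': np.float64(14.0833), 'tcp_pos': array([ 0.602 , -0.3058,  0.12  ]), 'ee_rot': array([-3.1380e+00, -1.8000e-03,  1.6784e+00]), 'contact_force': array([-0.4855, -0.0643, -1.7849]), 'moment': array([-0.0412, -0.096 , -0.0005]), 'grip_force': np.float64(39.999), 'finger_gap': np.float64(0.215)}
```

View pics/w4.png

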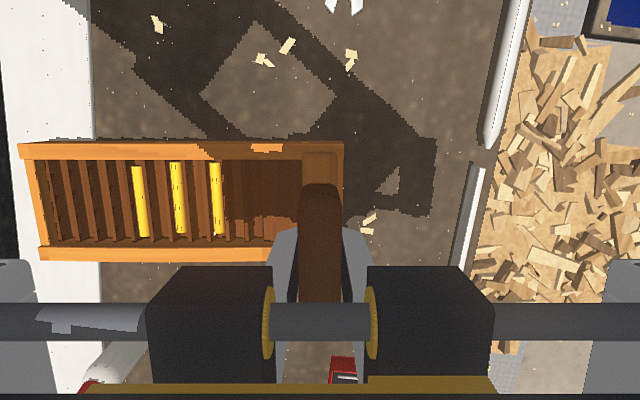

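```bash
python3 - <<'E'
from h import *
import pickle
s,cm=pickle.load(open("w4.pkl","rb"));im=cv2.imread("pics/w4.png")
th=np.radians(6.17);ty=-np.array([np.cos(th),np.sin(th)]);tx=np.array([-np.sin(th),np.cos(th)])
w=np.array([.6052,-.3059])
h=cv2.cvtColor(im,cv2.COLOR_BGR2HSV);m=cv2.inRange(h,(18,150,90),(35,255,255));m[:130]=0;m[260:]=0
n,l,st,ce=cv2.connectedComponentsWithStats(m)
for i in range(1,n):
    if st[i,4]>100:
        v,u=np.where(l==i);r=cv2.minAreaRect(np.c_[u,v].astype(np.float32))
        print(st[i],ce[i].round(1),r[1:])
        for z in(.0145+.004,.0245+.004):
            d=ray(cm,*ce[i],z)[:2]-w;y=d@ty*1e3-109;print("  z",z,"x",round(d@tx*1e3,1),"y",round(y,1),"groove",round((y+52.5)/16,2))
cv2.imwrite("pics/c4.png",cv2.resize(im[130:270,10:350],None,fx=2.3,fy=2.3,interpolation=cv2.INTER_CUBIC))
E
```

```text
[169 161  18  72 754] [178.  196.5] ((70.94615173339844, 11.442927360534668), 84.2894058227539)
  z 0.018500000000000003 x 3.0 y 11.4 groove 4.0
  z 0.0285 x 5.3 y 7.2 groove 3.73
[209 162  16  72 756] [216.8 197.2] ((71.0333023071289, 11.257033348083496), 85.91438293457031)
  z 0.018500000000000003 x 2.4 y -20.6 groove 1.99
  z 0.0285 x 4.7 y -23.7 groove 1.8
[131 166  19  71 704] [140.1 200.7] ((71.27973175048828, 10.637259483337402), 83.23382568359375)
  z 0.018500000000000003 x -0.6 y 43.3 groove 5.99
  z 0.0285 x 1.8 y 38.0 groove 5.65
```

View pics/c4.png

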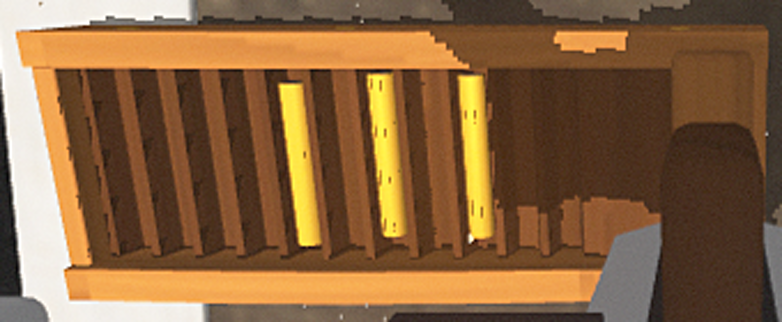

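Request:
play_rows(offset=[[0,0.5,0],[0,0.5,0],[0,0.5,0]], dr=[[0,0,0],[0,0,0],[0,0,0]], gripper=[0.1,0.1,0.1])

```text
t: 14.38
tcp_pos: [0.6039, -0.3063, 0.1217]
ee_rot: [-3.141, 0.0, 1.678]
contact_force: [-0.1, 0.5, -0.4]
finger_gap: 0.211
grip_force: 40.0
```

Request:
play_rows(offset=[[0.3,1.2,15],[0.3,1.2,30],[0.3,1.2,38],[0.3,1.2,38],[0.3,1.2,38]], dr=[[0,0,0],[0,0,0],[0,0,0],[0,0,0],[0,0,0]], gripper=[0.1,0.1,0.1,0.1,0.1])

```text
t: 14.8
tcp_pos: [0.6052, -0.3053, 0.0829]
ee_rot: [-3.14, -0.001, 1.679]
contact_force: [-0.5, 0.1, -1.4]
finger_gap: 0.207
grip_force: 40.0
```

Request:
play_rows(offset=[[-0.3,0,5],[-0.3,0,10],[-0.3,0,14],[-0.3,0,17],[-0.3,0,18]], dr=[[0,0,0],[0,0,0],[0,0,0],[0,0,0],[0,0,0]], gripper=[0.1,0.1,0.1,0.1,0.1])

```text
t: 15.22
tcp_pos: [0.6055, -0.3055, 0.0646]
ee_rot: [-3.141, -0.001, 1.679]
contact_force: [0.1, 0.2, -1.8]
finger_gap: 0.21
grip_force: 40.0
```

Request:
play_rows(offset=[[0,0,1],[0,0,2],[0,0,2.5],[0,0,2.5],[0,0,2.5]], dr=[[0,0,0],[0,0,0],[0,0,0],[0,0,0],[0,0,0]], gripper=[0.1,0.1,0.1,0.1,0.1])

```text
t: 15.63
tcp_pos: [0.606, -0.3058, 0.063]
ee_rot: [3.141, 0.0, 1.679]
contact_force: [0.8, 0.2, -1.6]
finger_gap: 0.209
grip_force: 40.0
```

Request:
play_rows(offset=[[0,-0.7,0.5],[0,-0.7,1],[0,-0.7,1.2],[0,-0.7,1.2],[0,-0.7,1.2]], dr=[[0,0,0],[0,0,0],[0,0,0],[0,0,0],[0,0,0]], gripper=[0.1,0.1,0.1,0.1,0.1])

```text
t: 16.05
tcp_pos: [0.6052, -0.3059, 0.0617]
ee_rot: [3.142, -0.0, 1.679]
contact_force: [0.5, -0.5, -0.4]
finger_gap: 0.21
grip_force: 40.0
```

Request:
play_rows(offset=[[0,0,0.4],[0,0,0.4],[0,0,0.4]], dr=[[0,0,0],[0,0,0],[0,0,0]], gripper=[0.1,0.1,0.1])

```text
t: 16.3
tcp_pos: [0.6053, -0.3059, 0.0614]
ee_rot: [3.141, 0.0, 1.679]
contact_force: [-0.0, -0.0, -1.2]
finger_gap: 0.21
grip_force: 40.0
```

Request:
play_rows(offset=[[0,0,0.4],[0,0,0.5],[0,0,0.5]], dr=[[0,0,0],[0,0,0],[0,0,0]], gripper=[0.1,0.1,0.1])

```text
t: 16.55
tcp_pos: [0.6053, -0.306, 0.0613]
ee_rot: [3.141, 0.0, 1.679]
contact_force: [-1.0, 1.6, 1.6]
finger_gap: 0.212
grip_force: 40.0
```

Request:
play_rows(offset=[[0,0,0],[0,0,0],[0,0,0],[0,0,0],[0,0,0]], dr=[[0,0,0],[0,0,0],[0,0,0],[0,0,0],[0,0,0]], gripper=[0.25,0.4,0.6,0.6,0.6])

```text
t: 16.97
tcp_pos: [0.6052, -0.3059, 0.0607]
ee_rot: [3.142, 0.0, 1.679]
contact_force: [-0.2, 0.5, 0.1]
finger_gap: 0.498
grip_force: 0.0
```

Request:
play_rows(offset=[[0,0,0],[0,0,0],[0,0,-5],[0,0,-20],[0,0,-45]], dr=[[0,0,0],[0,0,0],[0,0,0],[0,0,0],[0,0,0]], gripper=[0.6,0.6,0.6,0.6,0.6])

```text
t: 17.38
tcp_pos: [0.6029, -0.3044, 0.103]
ee_rot: [-3.136, -0.005, 1.679]
contact_force: [-0.0, 0.1, -0.5]
finger_gap: 0.597
grip_force: 0.0
```

Request:
play_rows(offset=[[0,0,-20],[0,0,-40],[0,0,-40],[0,0,-40],[0,0,-40]], dr=[[0,0,0],[0,0,0],[0,0,0],[0,0,0],[0,0,0]], gripper=[0.9,0.9,0.9,0.9,0.9])

```text
t: 17.8
tcp_pos: [0.6045, -0.3054, 0.1447]
ee_rot: [-3.14, -0.001, 1.679]
contact_force: [-0.1, -0.8, -0.2]
finger_gap: 0.888
grip_force: 0.0
```

```bash
python3 - <<'E'
from h import *
s=read_state();im=grab_frame("wrist")[:,:,::-1];cv2.imwrite("pics/w5.png",im)
print({k:np.round(s[k],4) for k in("t","tcp_pos","ee_rot","contact_force","finger_gap")})
E
```

```text
{'t': np.float64(17.8), 'tcp_pos': array([ 0.6045, -0.3054,  0.1447]), 'ee_rot': array([-3.1403e+00, -1.1000e-03,  1.6789e+00]), 'contact_force': array([-0.1437, -0.818 , -0.1839]), 'finger_gap': np.float64(0.8883)}
```

View pics/w5.png

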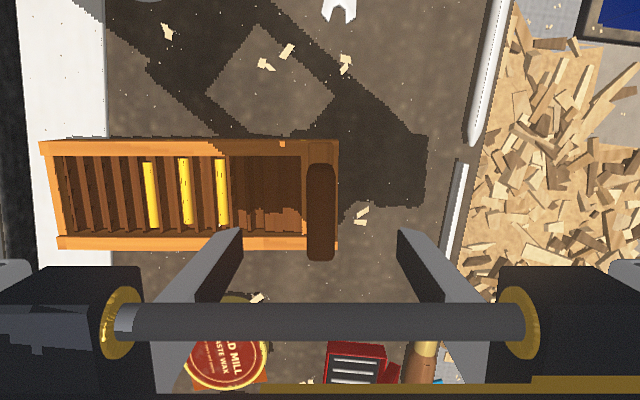

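The rake is standing straight in its well at about pixel (321, 212). The three tubes lie in separate grooves, at columns 150, 186 and 222.

```bash
python3 -c "
from bench import *
print(finish_job())"
```

```text
the job is handed in; nothing more can be done
None
```

I handed the job in at about 18 s. One pass of the rake dropped all three tubes into separate grooves, the downward force reading stayed around 4–8 N along the rims, and the rake is back in its well with its shoulders on the rims.

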